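Seat the rock specimen and pin its clamp shut

TASK

Put the rock specimen into the nest of the clamp fixture and, while the clamp bar still stands open, press it down until you feel it sit solidly home on the bottom. Then swing the clamp bar down over it until it is fully closed, slide the loose pin through all three knuckles so that its tip shows on the far side, and let go. Leave the slide case, bottle and beaker where they stand.

Things in the scene. Friction and masses are not known exactly. Their poses are not given: they have to be found in the camera images.
- fixture: Cream metal clamp fixture fixed to the bench, place and yaw differ each time. Origin: underside of its 120 (x) x 250 (y) x 12 mm base plate, at the centre; x across its width, y along its length towards the hinge end, z up. An open-topped nest is in its middle, the hinge of the clamp bar at the +y end, two fixed knuckles on posts at the -y end.
- nest_floor (a point): Middle of the nest, at the height where a fully seated specimen's underside rests, 16 mm above the fixture's origin; axes as the fixture. Inside 60 (x) x 114 (y) mm, walls 10 mm thick, flared rim 21 mm above this point. A stiff bed plate in it is found 5 to 10 mm above this height and stays put under the specimen; a push of about 11 N (specimen's weight included) slides it down to a solid stop; no spring.
- hasp (a point): Centre point between the two fixed knuckles (28 mm square, on posts), 73 mm above the fixture's origin, 85 mm along its -y; axes as the fixture. The 17 mm bores run along x through this point; each knuckle spans 11.5 to 29.5 mm from it in x, and the closed clamp bar's knuckle fills the 23 mm gap between. Pin may enter from either side.
- hinge (a point): Middle of the clamp bar's hinge axis (along the fixture's x), 73 mm above the fixture's origin, 85 mm along its +y; axes as the fixture. Cheeks and bar end reach 13 mm higher.
- clamp (a joint): Steel clamp bar: 0 = closed (level, pointing to the fixture's -y), 1.57 = upright, 1.95 = stop, leaning back; starts at 1.6 to 1.8. Bar 26 mm wide, 12 mm thick, centred on the hinge axis plane, 184 mm long from the hinge axis with its end knuckle. Stiff hinge holds it at any angle; about 4 N at its end swings it; no latch. Closed, it is 1 mm above the rib of a fully seated specimen.
- clamp_end (a point): Centre of the clamp bar's own knuckle, 170 mm from the hinge axis: 28 mm square, 20 mm wide (x), 17 mm bore along x, which meets the fixed knuckles' bores when closed. Axes turn with the bar: y towards the hinge, z to the bar's outer side (upper when closed).
- specimen_mid (a point): Loose specimen, 0.25 to 0.55 kg: speckled stone slab 56 (x) x 110 (y) x 24 (z) mm with a grey grip rib 24 (x) x 70 (y) mm standing 26 mm higher along the middle of its top; 50 mm high in all. Point at its centre, 25 mm above its underside; z up. Lies flat on the bench left or right of the fixture; fits the nest either way round. Fully seated, this point is 25 mm above the nest floor point.
- pin_tab (a point): Centre of the flat tab of the loose steel pin (0.1 kg), lying on the bench beyond the fixture. Tab 40 (x, along the pin) x 14 (y) x 28 (z) mm; a 12 mm round shaft 90 mm long sticks out of its +x end, underside level with the tab's underside, so its axis is 8 mm below this point. z up.
- pin_tip (a point): End of the pin's shaft on its axis, 110 mm from the tab's centre along the pin's x and 8 mm lower; the last 12 mm taper to a 5 mm wide tip. Same axes as the tab.
- slide_case_mid (a point): Centre of a wooden slide case, 77 x 112 x 36 mm, loose on the bench: leave it alone.
- bottle_mid (a point): Centre of an amber bottle, 62 mm across, 125 mm high: leave it alone.
- beaker_mid (a point): Centre of a glass beaker, 72 mm across, 90 mm high: leave it alone.
There are look-alikes about, which are no part of the job. What is shaped like the part that bears pin_tab but purple or red is not meant. Leave any turquoise or yellow look-alike of the part that bears specimen_mid alone.

How it is judged:
On the way, in this order (a step that is already met when the one before it is completed fails the run):
1. the specimen sits fully down in the nest while the clamp bar is still open (z of specimen_mid in the frame of fixture below 0.043 m and x of specimen_mid in the frame of fixture between -0.006 and 0.006 m and y of specimen_mid in the frame of fixture between -0.006 and 0.006 m and angle between specimen_mid's own z axis and vertical below 0.06 rad and value of joint clamp above 1.2 rad), for 0.2 s.
2. the clamp bar is fully closed over the seated specimen (z of specimen_mid in the frame of fixture below 0.043 m and x of specimen_mid in the frame of fixture between -0.006 and 0.006 m and y of specimen_mid in the frame of fixture between -0.006 and 0.006 m and angle between specimen_mid's own z axis and vertical below 0.06 rad and value of joint clamp below 0.03 rad), for 0.2 s.
At the end, for the whole second after the job is handed in: Specimen in the nest, within 6 mm of its middle and 2 mm of fully down; clamp bar within 0.03 rad of closed; pin along the bores (0.12 rad, 11 mm), its tip at least 4 mm out of the far knuckle, its tab on the other side; both at rest (all of step 2 and ((x of pin_tip in the frame of fixture below -0.034 m and x of pin_tab in the frame of fixture above 0.03 m) or (x of pin_tip in the frame of fixture above 0.034 m and x of pin_tab in the frame of fixture below -0.03 m)) and angle between the x axis of pin_tip and the x axis of fixture, either way round below 0.12 rad and y of pin_tip in the frame of fixture between -0.096 and -0.074 m and z of pin_tip in the frame of fixture between 0.062 and 0.084 m and linear speed of each of specimen, pin below 0.02 m/s); the robot touches nothing.
It fails at once if the wooden slide case is pushed more than 40 mm from its place or tipped over (distance of slide_case_mid from where it was at the start of the episode above 0.04 m or angle between slide_case_mid's own z axis and vertical above 0.5 rad).
It fails at once if the bottle is pushed more than 40 mm from its place or tipped over (distance of bottle_mid from where it was at the start of the episode above 0.04 m or angle between bottle_mid's own z axis and vertical above 0.5 rad).
It fails at once if the beaker is pushed more than 40 mm from its place or tipped over (distance of beaker_mid from where it was at the start of the episode above 0.04 m or angle between beaker_mid's own z axis and vertical above 0.5 rad).
It fails at once if the specimen is tipped over (angle between specimen_mid's own z axis and vertical above 0.6 rad).
It also fails if it takes over 72 s, if anything falls off the work surface, if the arm or the gripper's body presses on something with over 40 N, if the wrist force passes 120 N, or if a joint passes its speed limit or range.

ROBOT

A 6-joint arm with a two-finger parallel gripper is mounted at the origin on the work surface. World frame = base frame: x ahead of the robot, y to its left, z up, the work surface at z = 0. Lengths are in m, angles in rad, forces in N, time in s.
With the tool pointing down it reaches from about 0.4 to 0.925 m from the base axis. Payload 3.4 kg.
Tool frame: the origin (TCP) lies at the very end of the fingers, on their centre line; the grasp point (between the pads) lies 19 mm behind it (env.grasp_offset is the distance from the TCP to the grasp point, in m); z points along the fingers, y is the line along which they close (so a half turn about z gives the same grasp; the last joint's range is limited). The gripper opens to 85 mm and grips with 20 to 120 N. Pads are 22 mm wide; open, the fingers measure 114 mm over their backs; the gripper's body (76 mm by 85 mm) begins 54 mm behind the grasp point. The pads swing forward as they close: fully open they stand 13 mm farther back than shut.
Start: joints at [-1.218, 0.307, 1.506, -0, 1.328, -0.073], TCP at [0.237, -0.524, 0.231] pointing down, gripper open.
Joint ranges: [-3.12, 3.12], [-1.05, 2.28], [0.14, 2.33], [-1.42, 4.57], [0.1, 2.73], [-2.68, 2.68]. Speed limits (rad/s): [2.57, 2.57, 3.14, 3.14, 3.14, 3.14].

INTERFACE

Orientations are given as a unit quaternion [w, x, y, z].
In Python, from bench import env gives the robot as it stands.
- The arm moves only by the tool step_arm, never from a script. Its argument "targets" is a list of rows, each a list of 5 numbers: the opening, from 0 (shut) to 1 (fully open), then the shift along the tool's x, y, z normalised to -1 to 1, where 1 is 0.25 m, then the turn about the tool's z normalised to -1 to 1, where 1 is pi/4 rad. In form: [[claw, dx, dy, dz, yaw], ...]. A call has exactly 5 rows; each row shifts and turns the commanded pose from where the row before left it, along the tool's axes as they then stand; what a row does not reach is not made up. A row lasts 1/8 s, in which the tool goes at most 62.5 mm and 10.7 degrees, less where a joint would pass 70% of its speed; a pose out of reach is approached as far as the arm can. A call with a number of a shift or a turn outside -1 to 1 is refused whole. A call with a gripper value outside its range is refused whole. The fingers move at their own pace and stop on an object; the grip force is fixed at half the most. Time passes only in rows, so rows that do not move let the fingers close, or fill a call up. It gives the time, the measured TCP pose, the force, the opening and the grip force at its end, in the units of the state.
- env.read_state(): the state, without advancing time (a new reading comes with each control period).
- env.capture(name): name is "scene" or "top"; returns a dict with "pixels" (480x640x3 uint8, blue, green, red), "camera_matrix" (3x3 intrinsics, pixels), "world_to_cam" (4x4, takes a point from world to camera coordinates). Camera axes: x right, y down, z forward; pixel columns grow to the right and rows downward; lengths in m; the calibration is good to about 2 mm. A picture is of the moment at which its call begins. There is no depth.
- env.job_done(): hands the job in; it is judged then, once.
Trained networks look in a picture, given as the dict that the camera call returned (one of the last four; its "shot" number tells which), for a name from the list of things; names that differ only in an ending like _2 or _b are one class to them, and where a whole thing is asked for, a point or a joint stands for the part that bears it (a point fixed in the world has none). Each returns a list of dicts, best first, with "confidence" (0 to 1); they miss things now and then, are a little off and sometimes report something else, mostly with a low value. They report only what shows in the picture. A call takes as long as a camera call. They do not tell look-alikes from the thing itself.
- env.masks_of(picture, thing): "mask" (480x640 bool, what is visible of it) and "at" ([row, column] in pixels, amid what is visible of it).
The state is a dict: "t": time; "joint_pos": joint angles; "qvel": joint speeds; "effort": joint torques, N m; "position": TCP position; "ee_rot": TCP orientation; "wrist_force": force on the tool from outside, world axes, zero at the start; "torque": the same for the moment, N m; "finger_gap": finger opening in m; "grasp_force": force on a finger pad.
Only numpy, scipy, OpenCV 4.12 (cv2) and the standard library are available. Lean on these libraries where they do the work, as an engineer would, in place of code of your own. Each camera call takes 0.05 s, during which the arm holds its last target. There are 200 camera calls.

## Working session

There is one attempt and no reset: what is moved stays moved. The work goes in short steps, Python scripts to look and compute and a tool call to move; the robot and the scene stay as the last step left them, time stands still between calls to the robot, and variables do not carry over. Pictures are saved under pics/ and viewed, at most 15 in all, crops included, and the job is handed in when it is done.

Besides the shell and the picture viewer there is one more tool, called as name(argument=value, ...), one argument or row to a line, values as JSON. step_arm: Moves the arm, as the interface text tells. Scaled input: -1 to 1 covers 0.25 m each way for a shift and pi/4 rad each way for a turn. Its arguments: {"type":"object","properties":{"targets":{"type":"array","items":{"type":"array","items":{"type":"number","minimum":-1,"maximum":1}}}},"required":["targets"]}

```bash
ls; mkdir -p pics
cat > h.py <<'E'
import numpy as np, cv2, pickle
from bench import env
def proj(p,X):
    X=np.atleast_2d(X); c=(p["world_to_cam"]@np.c_[X,np.ones(len(X))].T)[:3]
    u=p["camera_matrix"]@c; return (u[:2]/u[2]).T
def back(p,uv,z):
    uv=np.atleast_2d(uv).astype(float); K=np.linalg.inv(p["camera_matrix"]); T=p["world_to_cam"]; R=T[:3,:3]; o=-R.T@T[:3,3]
    d=(R.T@K@np.c_[uv,np.ones(len(uv))].T).T
    return o+d*((z-o[2])/d[:,2])[:,None]
def tri(ps,uvs):
    A=[]
    for p,uv in zip(ps,uvs):
        P=p["camera_matrix"]@p["world_to_cam"][:3]
        A+= [uv[0]*P[2]-P[0], uv[1]*P[2]-P[1]]
    v=np.linalg.svd(np.array(A))[2][-1]; return v[:3]/v[3]
E
python3 - <<'E'
from h import *
P={n:env.capture(n) for n in("scene","top")}
pickle.dump(P,open("p0.pkl","wb"))
for n,p in P.items():
    cv2.imwrite(f"pics/{n}0.png",p["pixels"])
    T=p["world_to_cam"]; print(n,(-T[:3,:3].T@T[:3,3]).round(3),p["camera_matrix"][0,0])
    for t in "fixture specimen_mid pin_tab clamp slide_case_mid bottle_mid beaker_mid".split():
        for d in env.masks_of(p,t): 
            r,c=d["at"]; m=d["mask"]; (cx,cy),wh,a=cv2.minAreaRect(np.argwhere(m)[:,::-1].astype(np.float32))
            print(n,t,round(d["confidence"],2),(int(c),int(r)),m.sum(),back(p,[[c,r]],0.02)[0].round(3)[:2],np.round(wh),round(a),p["pixels"][m].mean(0).round())
print(env.read_state())
E
```

```text
pics
scene [ 1.088 -0.346  1.029] 477.0089421094511
scene fixture 0.57 (341, 230) 4712 [0.516 0.027] [ 69. 140.] 45 [174. 181. 183.]
scene specimen_mid 0.89 (197, 222) 904 [ 0.327 -0.294] [24. 41.] 16 [ 79. 207. 225.]
scene specimen_mid 0.77 (217, 269) 1108 [ 0.481 -0.295] [48. 25.] 10 [169. 169. 171.]
scene specimen_mid 0.75 (143, 279) 1193 [ 0.428 -0.463] [28. 47.] 7 [176. 177.  65.]
scene specimen_mid 0.48 (411, 175) 1307 [0.439 0.288] [32. 45.] 85 [ 98. 139. 182.]
scene pin_tab 0.89 (337, 305) 356 [ 0.695 -0.081] [55.  9.] 56 [ 66.  69. 189.]
scene pin_tab 0.89 (434, 303) 314 [0.791 0.123] [ 8. 53.] 37 [174.  88. 143.]
scene pin_tab 0.59 (380, 273) 360 [0.667 0.052] [49. 11.] 61 [163. 161. 158.]
scene slide_case_mid 0.75 (412, 171) 1223 [0.43 0.3 ] [29. 44.] 90 [ 98. 141. 187.]
scene bottle_mid 0.58 (261, 315) 1001 [ 0.639 -0.247] [40. 30.] 90 [113. 134. 158.]
scene bottle_mid 0.55 (341, 230) 4732 [0.515 0.028] [ 68. 141.] 45 [173. 181. 183.]
scene bottle_mid 0.46 (214, 271) 1181 [ 0.484 -0.303] [49. 26.] 11 [169. 168. 170.]
top [ 0.441 -0.065  1.252] 603.6834869599774
top fixtur
[... 860 characters left out ...]
1. 133.]
{'t': 0.8, 'joint_pos': array([-1.21853002e+00,  3.06738011e-01,  1.50641208e+00, -1.80789050e-05,
        1.32837993e+00, -7.35074362e-02]), 'qvel': array([ 0.00023795, -0.00129699, -0.00065429,  0.0007919 ,  0.00081573,
        0.00046162]), 'effort': array([-1.09844852e-03, -4.57402647e+01, -2.52323735e+01, -5.75168815e-04,
        6.35990655e-04, -5.73283501e-07]), 'position': array([ 0.23745852, -0.52368099,  0.23133588]), 'ee_rot': array([ 3.22313697e-05,  9.77424584e-01,  2.11284597e-01, -4.33943692e-06]), 'wrist_force': array([0.20638571, 0.50978943, 0.50531361]), 'torque': array([ 0.00146505,  0.03313579, -0.02416429]), 'grasp_force': 0.0, 'finger_gap': 0.08546954120392843}
```

View pics/scene0.png

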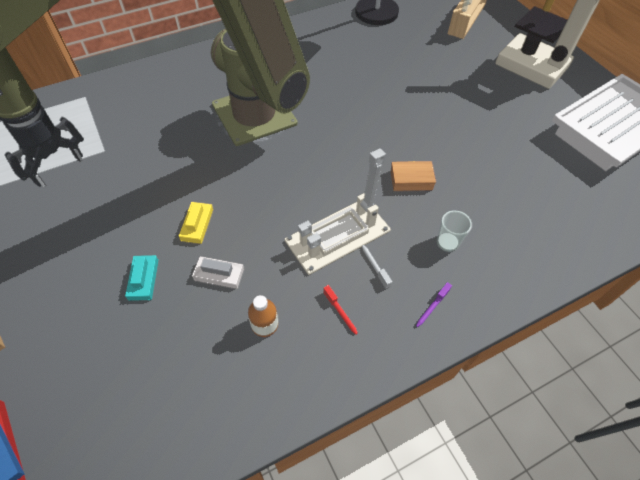

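View pics/top0.png

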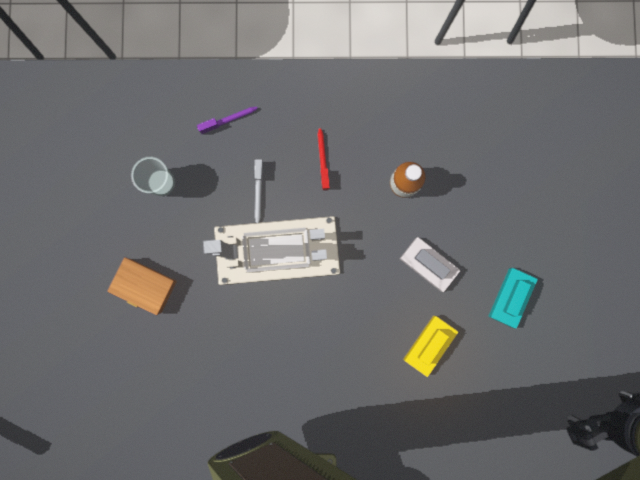

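Candidates for the specimen in the top view are the white/grey slab (431,263), the turquoise one (514,298) and the yellow one (431,346). I choose the white/grey one. Candidates for the pin are grey (259,190), red (324,160) and purple (228,120), and I choose grey, with its tab at (258,165) and its tip at (257,220) towards the robot. The fixture is at (275,250) with its hinge end on the left (+y) and the bar upright.

```bash
cat >> h.py <<'E'
from scipy.optimize import minimize
def box(cx,cy,cz,lx,ly,lz):
    return np.array([[cx+i*lx/2,cy+j*ly/2,cz+k*lz/2] for i in(-1,1) for j in(-1,1) for k in(-1,1)])
MOD={"fixture":[box(0,0,.006,.12,.25,.012),box(0,0,.022,.08,.134,.03),box(.0205,-.085,.0495,.018,.028,.075),box(-.0205,-.085,.0495,.018,.028,.075)],
"spec":[box(0,0,-.013,.056,.11,.024),box(0,0,.012,.024,.07,.026)],
"pin":[box(0,0,0,.04,.014,.028),box(.059,0,-.008,.078,.012,.012),box(.104,0,-.008,.012,.007,.007)]}
def place(B,q):
    c,s=np.cos(q[3]),np.sin(q[3]); return B@np.array([[c,-s,0],[s,c,0],[0,0,1]]).T+q[:3]
def sil(p,model,q,S=4):
    im=np.zeros((480*S,640*S),np.uint8)
    for B in MOD[model]:
        h=cv2.convexHull(np.float32(proj(p,place(B,q)))); cv2.fillConvexPoly(im,np.int32((h+.5)*S),1)
    return cv2.resize(im.astype(np.float32),(640,480),interpolation=cv2.INTER_AREA)
def fit(model,pm,q0,free=(0,1,2,3)):
    q0=np.array(q0,float); free=list(free); sc=np.array([.01,.01,.01,.1])[free]
    def f(v):
        q=q0.copy(); q[free]+=v*sc; e=0
        for p,m in pm:
            s=sil(p,model,q); e+=1-np.minimum(s,m).sum()/np.maximum(s,m).sum()
        return e
    sx=np.vstack([np.zeros(len(free)),np.eye(len(free))])
    r=minimize(f,sx[0],method="Nelder-Mead",options=dict(initial_simplex=sx,maxfev=160,xatol=.01,fatol=1e-4))
    q=q0.copy(); q[free]+=r.x*sc; return q,r.fun
def pick(p,thing,X):
    ds=env.masks_of(p,thing); uv=proj(p,X)[0]
    d=min(ds,key=lambda d:np.hypot(*(np.array(d["at"])[::-1]-uv)))
    return d["mask"].astype(np.float32)
E
python3 - <<'E'
from h import *
P={n:env.capture(n) for n in("scene","top")}
out={n:p["pixels"].copy() for n,p in P.items()}
R={}
for m,t,q0 in (("fixture","fixture",[.513,.015,0,.03]),("spec","specimen_mid",[.485,-.298,.025,.9]),("pin","pin_tab",[.69,.055,.014,3.14])):
    pm=[(p,pick(p,t,q0[:3])) for p in P.values()]
    q0=np.array(q0)
    if m=="spec": c=[q0,q0*[1,1,1,-1],q0*[1,1,1,0]]
    else: c=[q0]
    best=min((fit(m,pm,c0) for c0 in c),key=lambda r:r[1]); R[m]=best[0]; print(m,best[0].round(4),best[1])
    print("   top only, z fixed",[x.round(4) if i==0 else x for i,x in enumerate(fit(m,pm[1:],np.r_[best[0][:2],q0[2],best[0][3]],(0,1,3)))])
    for n,p in P.items():
        for B in MOD[m]: cv2.polylines(out[n],[np.int32(cv2.convexHull(np.float32(proj(p,place(B,best[0])))))],True,(0,0,255) if m!="spec" else (0,160,0),1)
pickle.dump(R,open("R.pkl","wb"))
a=cv2.resize(out["top"][140:310,200:480],None,fx=2.8,fy=2.8,interpolation=2)[:, :784]
b=cv2.resize(out["scene"][140:300,180:440],None,fx=3,fy=3,interpolation=2)
cv2.imwrite("pics/ov1.png",a); cv2.imwrite("pics/ov2.png",b)
E
```

```text
fixture [ 0.5132  0.0169 -0.0007  0.0863] 0.2055315375328064
   top only, z fixed [array([0.5135, 0.0169, 0.    , 0.0894]), np.float64(0.038784682750701904)]
spec [ 0.4828 -0.2962  0.0229 -0.6773] 0.09332066774368286
   top only, z fixed [array([ 0.4837, -0.296 ,  0.025 , -0.6711]), np.float64(0.041100144386291504)]
pin [0.6792 0.0553 0.0127 3.1132] 0.27639710903167725
   top only, z fixed [array([0.679, 0.055, 0.014, 3.113]), np.float64(0.09616190195083618)]
```

View pics/ov1.png

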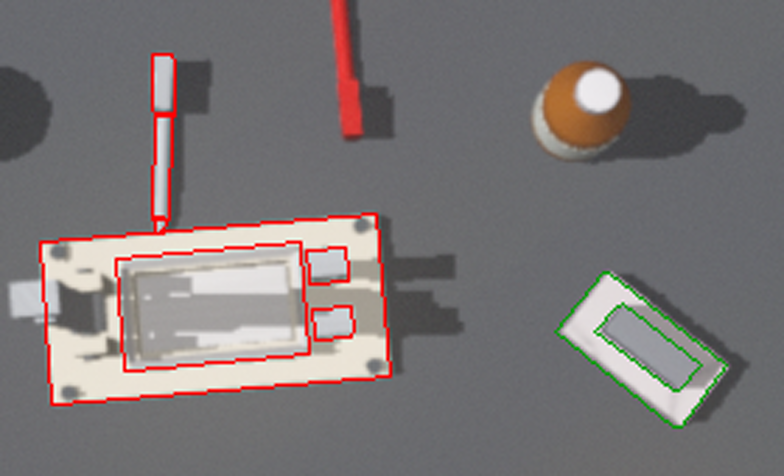

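View pics/ov2.png

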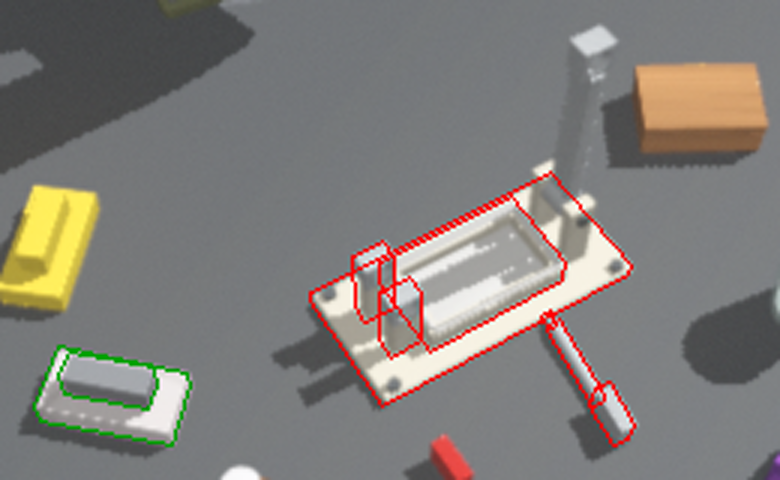

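The overlays match the plate, knuckles, specimen and pin outlines in both views. The fitted heights (-0.7, 23 and 13 mm) agree with the text. The crop confirms the white slab with grey rib and the grey pin.

```bash
cat >> h.py <<'E'
F=np.array([.5134,.0169]); FY=.088
def fx(x,y,z=0):
    c,s=np.cos(FY),np.sin(FY); return np.r_[F+[c*x-s*y,s*x+c*y],z]
def st():
    s=env.read_state(); w,x,y,z=s["ee_rot"]
    return s["position"],2*np.arctan2(y,x)-np.pi/2,s
def plan(X,ang=None):
    p,a,s=st(); 
    if ang is None: ang=a
    d=(ang-a+np.pi/2)%np.pi-np.pi/2; b=a+d; D=np.asarray(X)-p
    ty=np.array([np.cos(b),np.sin(b)]); tx=np.array([-ty[1],ty[0]])
    print("t",round(s["t"],2),"pos",p.round(4),"ang",round(a,3),"gap",round(s["finger_gap"],4),"F",s["wrist_force"].round(1),
     "| yaw",round(-d/(np.pi/4),3),"x %.3f y %.3f z %.3f"%(D[:2]@tx/.25,D[:2]@ty/.25,-D[2]/.25))
E
python3 -c "
from h import *
plan([.4834,-.2961,.14],-.674); plan(fx(0,0,.16),FY)"
```

```text
t 1.2 pos [ 0.2375 -0.5237  0.2313] ang -1.145 gap 0.0856 F [-0.5 -0.6 -0.5] | yaw -0.6 x 1.325 y 0.200 z 0.365
t 1.2 pos [ 0.2375 -0.5237  0.2313] ang -1.145 gap 0.0856 F [-0.5 -0.6 -0.5] | yaw -1.57 x 2.057 y 1.289 z 0.285
```

step_arm(
  targets=[
    [1, 0, 0, 0.05, -0.2],
    [1, 0, 0, 0.05, -0.2],
    [1, 0, 0, 0.05, -0.2],
    [1, 0.2, 0.03, 0.03, 0],
    [1, 0.2, 0.03, 0.03, 0],
  ],
)

```text
t: 1.82
position: [0.312, -0.4547, 0.1784]
ee_rot: [0.0, 0.902, 0.433, 0.0]
wrist_force: [0.1, -0.9, 0.4]
finger_gap: 0.0852
grasp_force: 0.0
```

step_arm(
  targets=[
    [1, 0.2, 0.03, 0.03, 0],
    [1, 0.2, 0.03, 0.03, 0],
    [1, 0.2, 0.03, 0.03, 0],
    [1, 0.2, 0.03, 0.03, 0],
    [1, 0.12, 0.02, 0.03, 0],
  ],
)

```text
t: 2.45
position: [0.4842, -0.2952, 0.1412]
ee_rot: [0.0, 0.901, 0.434, 0.0]
wrist_force: [0.6, -0.0, -0.1]
finger_gap: 0.0852
grasp_force: 0.0
```

```bash
python3 -c "
from h import *
plan([.4834,-.2961,.0285],-.674)
P={n:env.capture(n) for n in('scene','top')}
q0=[.4834,-.2961,.025,-.674]
pm=[(p,pick(p,'specimen_mid',q0[:3])) for p in P.values()]
print(fit('spec',pm[:1],q0,(0,1,3)))
cv2.imwrite('pics/c1.png',cv2.resize(P['scene']['pixels'][130:330,120:320],None,fx=3,fy=3,interpolation=2))
"
```

```text
t 2.45 pos [ 0.4842 -0.2952  0.1412] ang -0.672 gap 0.0852 F [ 0.6 -0.  -0.1] | yaw 0.003 x -0.005 y -0.000 z 0.451
(array([ 0.48293681, -0.29661858,  0.025     , -0.66346505]), np.float64(0.06442373991012573))
```

View pics/c1.png

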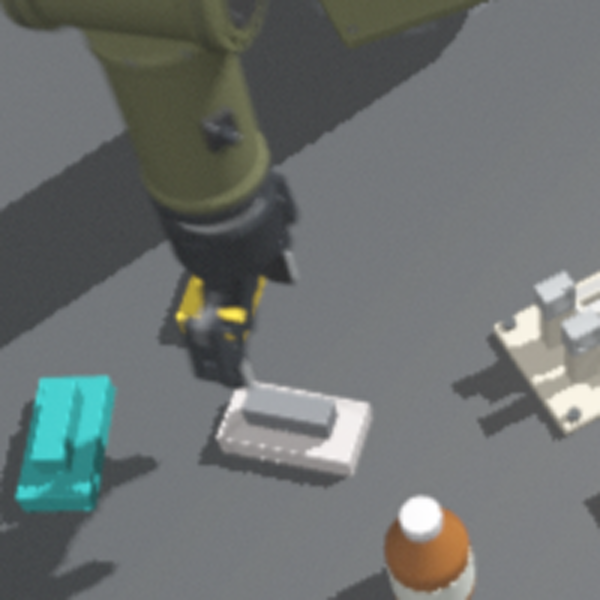

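The gripper stands above the white slab (crop 300,430), and the estimate is unchanged. Going down to grip.

step_arm(
  targets=[
    [1, -0.005, 0, 0.15, 0],
    [1, 0, 0, 0.15, 0],
    [1, 0, 0, 0.15, 0],
    [0, 0, 0, 0, 0],
    [0, 0, 0, 0, 0],
  ],
)

```text
t: 3.28
position: [0.4818, -0.2993, 0.0299]
ee_rot: [0.001, 0.901, 0.433, 0.0]
wrist_force: [0.8, 0.3, -0.0]
finger_gap: 0.0515
grasp_force: 0.0
```

step_arm(
  targets=[
    [0, 0, 0, 0, 0],
    [0, 0, 0, 0, 0],
    [0, 0, 0, 0, 0],
    [0, 0, 0, 0, 0],
    [0, 0, 0, -0.05, 0],
  ],
)

```text
t: 3.9
position: [0.4809, -0.2973, 0.0414]
ee_rot: [-0.001, 0.901, 0.434, -0.0]
wrist_force: [0.1, -0.2, -4.6]
finger_gap: 0.0225
grasp_force: 59.9
```

```bash
python3 -c "
from h import *
plan(fx(0,0,.15),FY)"
```

```text
t 3.9 pos [ 0.4809 -0.2973  0.0414] ang -0.674 gap 0.0225 F [ 0.1 -0.2 -4.6] | yaw -0.97 x 1.241 y 0.240 z -0.434
```

step_arm(
  targets=[
    [0, 0, 0, -0.088, -0.194],
    [0, 0, 0, -0.088, -0.194],
    [0, 0, 0, -0.088, -0.194],
    [0, 0, 0, -0.088, -0.194],
    [0, 0, 0, -0.088, -0.194],
  ],
)

```text
t: 4.53
position: [0.481, -0.2972, 0.1522]
ee_rot: [-0.001, 0.673, 0.739, -0.0]
wrist_force: [0.6, 0.1, -5.0]
finger_gap: 0.0229
grasp_force: 60.0
```

step_arm(
  targets=[
    [0, 0.18, 0.04, 0, 0],
    [0, 0.2, 0.04, 0, 0],
    [0, 0.22, 0.04, 0, 0],
    [0, 0.22, 0.04, 0, 0],
    [0, 0.2, 0.04, 0, 0],
  ],
)

```text
t: 5.15
position: [0.5081, -0.0374, 0.1516]
ee_rot: [-0.0, 0.675, 0.738, -0.0]
wrist_force: [0.9, 0.2, -3.5]
finger_gap: 0.0226
grasp_force: 59.9
```

step_arm(
  targets=[
    [0, 0.14, 0.03, 0, 0],
    [0, 0.08, 0.01, 0, 0],
    [0, 0, 0, 0, 0],
    [0, 0, 0, 0, 0],
    [0, 0, 0, 0, 0],
  ],
)

```text
t: 5.78
position: [0.514, 0.0152, 0.1514]
ee_rot: [0.0, 0.676, 0.737, -0.0]
wrist_force: [-0.5, -0.8, -3.6]
finger_gap: 0.0226
grasp_force: 60.0
```

```bash
cat > l.py <<'E'
from h import *
plan(fx(0,0,.15),FY)
p=st()[0]
P={n:env.capture(n) for n in('scene','top')}
q0=np.r_[p[:2],p[2]-.0285+.025,FY]
for n,pp in P.items():
    ds=env.masks_of(pp,'specimen_mid'); uv=proj(pp,q0[:3])[0]
    print(n,uv.round(),[(np.round(d['at'])[::-1].tolist(),int(d['mask'].sum()),round(d['confidence'],2)) for d in ds])
    cv2.imwrite('pics/d_%s.png'%n,pp['pixels'])
a=P['scene']['pixels'][100:300,240:500]; b=P['top']['pixels'][150:350,180:380]
cv2.imwrite('pics/d.png',np.hstack([cv2.resize(a,None,fx=1.7,fy=1.7),cv2.resize(b,None,fx=1.7,fy=1.7)]))
E
python3 l.py
```

```text
t 5.78 pos [0.514  0.0152 0.1514] ang 0.087 gap 0.0226 F [-0.5 -0.8 -3.6] | yaw -0.001 x 0.007 y -0.002 z 0.005
scene [340. 201.] [([197.0, 225.0], 932, 0.96), ([143.0, 279.0], 1135, 0.9), ([332.0, 208.0], 851, 0.61), ([374.0, 177.0], 617, 0.55)]
top [273. 246.] [([515.0, 300.0], 1710, 0.74), ([259.0, 173.0], 232, 0.69), ([428.0, 347.0], 1596, 0.67)]
```

View pics/d.png

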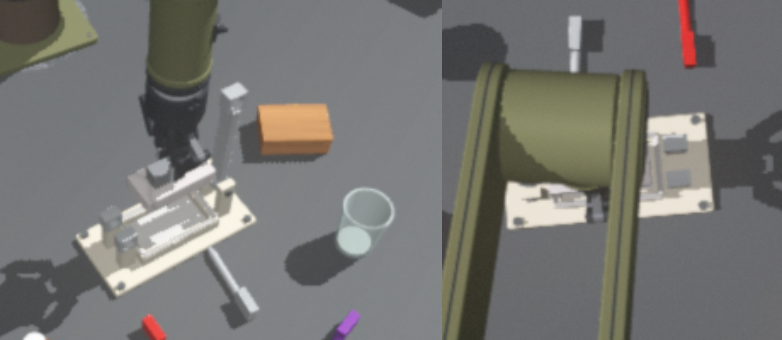

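The slab hangs level above the nest in the scene half, at about (170,180), with the bar standing behind it. I'll check its offset in the grip along the rib.

Run:
```python
from h import *
p=st()[0]; pp=env.capture('scene'); im=pp['pixels'].astype(int)
ds=env.masks_of(pp,'specimen_mid'); uv=proj(pp,np.r_[p[:2],p[2]])[0]
m=min(ds,key=lambda d:np.hypot(*(np.array(d["at"])[::-1]-uv)))["mask"]
dark=im.max(2)<75  # gripper/unknown
def cost(v):
    q=np.r_[fx(*( np.linalg.inv([[np.cos(FY),-np.sin(FY)],[np.sin(FY),np.cos(FY)]])@(p[:2]-F)+v[:2]*.01)),FY]; q[2]=p[2]-.0035+v[2]*.01
    s=sil(pp,'spec',q); return (m*(1-s)).sum()+(s*(~m)).sum()*.5, q
for dz in(-.2,0,.2):
    r=minimize(lambda v:cost(np.r_[v,dz])[0],[0,0],method="Nelder-Mead",options=dict(initial_simplex=[[0,0],[.4,0],[0,.4]])); print(dz,r.x*10,r.fun,m.sum())
q=cost(np.r_[r.x*0+[0,.23],0])[1]; o=pp['pixels'].copy()
for B in MOD['spec']: cv2.polylines(o,[np.int32(cv2.convexHull(np.float32(proj(pp,place(B,q))))*8)],True,(0,0,255),1,cv2.LINE_AA,3)
o=cv2.resize(o[160:260,280:410],None,fx=5,fy=5,interpolation=2); cv2.imwrite('pics/e.png',o)
```

```text
-0.2 [-0.74151611  2.04220581] 187.71875 853
0 [0.7890625  1.30078125] 190.9375 853
0.2 [1.33880806 0.77707291] 192.78125 853
```

View pics/e.png

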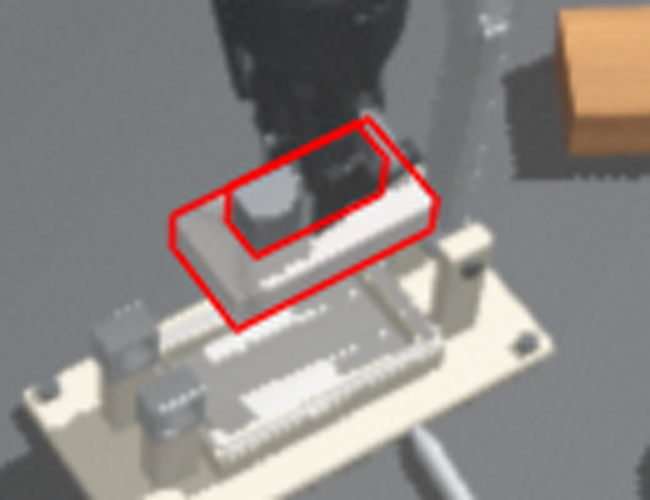

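Overlay with a 2 mm offset fits the slab edges (crop 172–437), so the present tool place already suits the nest. Lowering.

step_arm(
  targets=[
    [0, 0, 0, 0.12, 0],
    [0, 0, 0, 0.12, 0],
    [0, 0, 0, 0.06, 0],
    [0, 0, 0, 0.04, 0],
    [0, 0, 0, 0, 0],
  ],
)

```text
t: 6.7
position: [0.5142, 0.0161, 0.066]
ee_rot: [-0.0, 0.675, 0.738, -0.0]
wrist_force: [-0.4, -0.4, -4.0]
finger_gap: 0.023
grasp_force: 59.8
```

step_arm(
  targets=[
    [0, 0, 0, 0.012, 0],
    [0, 0, 0, 0.012, 0],
    [0, 0, 0, 0.004, 0],
    [0, 0, 0, 0, 0],
    [0, 0, 0, 0, 0],
  ],
)

```text
t: 7.32
position: [0.5143, 0.0161, 0.0594]
ee_rot: [0.0, 0.675, 0.738, 0.0]
wrist_force: [0.0, -0.2, -4.1]
finger_gap: 0.0228
grasp_force: 59.9
```

step_arm(
  targets=[
    [0, 0, 0, 0.008, 0],
    [0, 0, 0, 0.008, 0],
    [0, 0, 0, 0.008, 0],
    [0, 0, 0, 0, 0],
    [0, 0, 0, 0, 0],
  ],
)

```text
t: 7.95
position: [0.5141, 0.0161, 0.0536]
ee_rot: [0.0, 0.675, 0.738, 0.0]
wrist_force: [-0.9, -0.2, 2.2]
finger_gap: 0.0226
grasp_force: 60.7
```

step_arm(
  targets=[
    [0, 0, 0, 0.008, 0],
    [0, 0, 0, 0.008, 0],
    [0, 0, 0, 0, 0],
    [0, 0, 0, 0, 0],
    [0, 0, 0, 0, 0],
  ],
)

```text
t: 8.57
position: [0.5142, 0.0161, 0.0497]
ee_rot: [0.0, 0.675, 0.738, 0.0]
wrist_force: [-3.3, 0.4, 5.3]
finger_gap: 0.0229
grasp_force: 61.2
```

step_arm(
  targets=[
    [0, 0, 0, 0.008, 0],
    [0, 0, 0, 0.008, 0],
    [0, 0, 0, 0, 0],
    [0, 0, 0, 0, 0],
    [0, 0, 0, 0, 0],
  ],
)

```text
t: 9.2
position: [0.5142, 0.0161, 0.0467]
ee_rot: [0.0, 0.675, 0.738, 0.0]
wrist_force: [-4.1, -0.5, 14.1]
finger_gap: 0.0226
grasp_force: 62.2
```

step_arm(
  targets=[
    [0, 0, 0, 0.008, 0],
    [0, 0, 0, 0, 0],
    [0, 0, 0, 0, 0],
    [0, 0, 0, 0, 0],
    [0, 0, 0, 0, 0],
  ],
)

```text
t: 9.82
position: [0.5142, 0.0161, 0.0465]
ee_rot: [0.001, 0.675, 0.738, 0.001]
wrist_force: [-8.8, 0.4, 30.6]
finger_gap: 0.0232
grasp_force: 64.5
```

step_arm(
  targets=[
    [0, 0, 0, 0.008, 0],
    [0, 0, 0, 0, 0],
    [0, 0, 0, 0, 0],
    [0, 0, 0, 0, 0],
    [0, 0, 0, 0, 0],
  ],
)

```text
t: 10.45
position: [0.5142, 0.0161, 0.0464]
ee_rot: [0.001, 0.675, 0.738, 0.001]
wrist_force: [-12.7, 0.5, 47.0]
finger_gap: 0.0229
grasp_force: 66.7
```

The force rises to 47 N with no further travel at z = 0.0464, which is 16.5 mm above the grip height. The specimen is solidly seated, so I release and lift.

step_arm(
  targets=[
    [0, 0, 0, -0.008, 0],
    [0, 0, 0, -0.006, 0],
    [0.6, 0, 0, 0, 0],
    [0.6, 0, 0, 0, 0],
    [0.6, 0, 0, 0, 0],
  ],
)

```text
t: 11.08
position: [0.5144, 0.0161, 0.0444]
ee_rot: [-0.0, 0.675, 0.738, -0.0]
wrist_force: [-0.1, -0.0, 0.1]
finger_gap: 0.0508
grasp_force: 0.0
```

step_arm(
  targets=[
    [0.6, 0, 0, -0.04, 0],
    [0.6, 0, 0, -0.15, 0],
    [0, 0, 0, -0.22, 0],
    [0, 0, 0, -0.22, 0],
    [0, 0, 0, -0.22, 0],
  ],
)

```text
t: 11.7
position: [0.5139, 0.0162, 0.2597]
ee_rot: [0.0, 0.675, 0.738, 0.0]
wrist_force: [0.6, -0.5, -0.2]
finger_gap: -0.0003
grasp_force: 0.0
```

step_arm(
  targets=[
    [0, 0, 0, -0.2, 0],
    [0, 0.2, 0, 0, 0],
    [0, 0.2, 0, 0, 0],
    [0, 0.2, 0, 0, 0],
    [0, 0.16, 0, 0, 0],
  ],
)

```text
t: 12.32
position: [0.4969, 0.2071, 0.3079]
ee_rot: [0.0, 0.675, 0.738, 0.0]
wrist_force: [0.8, 0.6, 0.2]
finger_gap: 0.0003
grasp_force: 0.0
```

```bash
cat > l2.py <<'E'
from h import *
import sys
MOD["bar"]=None
def path(t,r=.14,o=.006): return fx(0,.085-r*np.cos(t)+o*np.sin(t)+.011,.073+r*np.sin(t)+o*np.cos(t))
plan(path(1.8)+[0,.03,0],FY)
P={n:env.capture(n) for n in('scene','top')}
pp=P['scene']
o=pp['pixels'].copy()
def B(X): return np.c_[X]
for t,c in((1.6,(0,0,255)),(1.7,(0,255,0)),(1.8,(255,0,0))):
    L=np.array([fx(x,.085-r*np.cos(t),.073+r*np.sin(t)) for r in(.156,.184) for x in(-.01,.01)]); cv2.polylines(o,[np.int32(proj(pp,L)[[0,1,3,2]]*8)],True,c,1,cv2.LINE_AA,3)
q=np.r_[fx(0,0,.041),FY]
MODS=MOD['spec']
for b in MODS: cv2.polylines(o,[np.int32(cv2.convexHull(np.float32(proj(pp,place(b,q))))*8)],True,(0,0,255),1,cv2.LINE_AA,3)
cv2.imwrite('pics/f.png',cv2.resize(o[130:270,270:450],None,fx=4,fy=4,interpolation=2))
a=path(1.8)
for t in(1.7,1.6,1.5,1.35,1.2,1.05,.9,.75,.6,.45,.3,.15,0,-.04):
    b=path(t); d=(b-a)/.25; print(t,"x %.3f z %.3f"%(np.hypot(*d[:2])*-1,-d[2])); a=b
E
python3 l2.py
```

```text
t 12.32 pos [0.4969 0.2071 0.3079] ang 0.089 gap 0.0003 F [0.8 0.6 0.2] | yaw 0.001 x -0.110 y 0.009 z 0.400
1.7 x -0.055 z -0.012
1.6 x -0.056 z -0.007
1.5 x -0.056 z -0.001
1.35 x -0.084 z 0.009
1.2 x -0.081 z 0.021
1.05 x -0.077 z 0.033
0.9 x -0.071 z 0.044
0.75 x -0.064 z 0.054
0.6 x -0.055 z 0.063
0.45 x -0.045 z 0.071
0.3 x -0.034 z 0.077
0.15 x -0.022 z 0.081
0 x -0.010 z 0.083
-0.04 x -0.001 z 0.022
```

View pics/f.png

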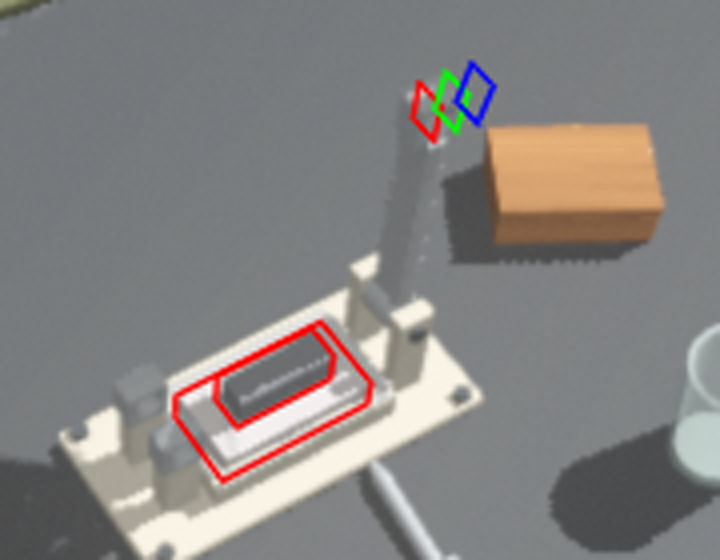

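The specimen outline matches fully seated, and the bar stands at about 1.6 rad (red mark). Going down behind the bar and swinging it over.

step_arm(
  targets=[
    [0, 0, 0.009, 0.2, 0],
    [0, 0, 0, 0.2, 0],
    [0, -0.11, 0, 0, 0],
    [0, -0.12, 0, 0, 0],
    [0, -0.055, 0, -0.012, 0],
  ],
)

```text
t: 13.05
position: [0.5057, 0.1331, 0.2103]
ee_rot: [-0.0, 0.676, 0.737, -0.0]
wrist_force: [0.6, 3.1, -1.6]
finger_gap: 0.0001
grasp_force: 0.0
```

step_arm(
  targets=[
    [0, -0.056, 0, -0.007, 0],
    [0, -0.056, 0, 0, 0],
    [0, -0.042, 0, 0.004, 0],
    [0, -0.042, 0, 0.005, 0],
    [0, -0.04, 0, 0.01, 0],
  ],
)

```text
t: 13.68
position: [0.5114, 0.0753, 0.2073]
ee_rot: [0.0, 0.675, 0.738, 0.0]
wrist_force: [0.0, 2.0, 1.6]
finger_gap: 0.0
grasp_force: 1.0
```

step_arm(
  targets=[
    [0, -0.041, 0, 0.011, 0],
    [0, -0.077, 0, 0.033, 0],
    [0, -0.071, 0, 0.044, 0],
    [0, 0, 0, 0, 0],
    [0, 0, 0, 0, 0],
  ],
)

```text
t: 14.3
position: [0.515, 0.0282, 0.1849]
ee_rot: [-0.0, 0.676, 0.737, -0.0]
wrist_force: [0.4, -0.1, -1.0]
finger_gap: -0.0
grasp_force: 0.0
```

Run:
```python
from h import *
def path(t,r=.14,o=.006): return fx(0,.085-r*np.cos(t)+o*np.sin(t)+.011,.073+r*np.sin(t)+o*np.cos(t))
plan(path(.9),FY)
p=env.capture('scene'); cv2.imwrite('pics/g.png',cv2.resize(p['pixels'][110:270,260:460],None,fx=4,fy=3.75,interpolation=2))
```

```text
t 14.3 pos [0.515  0.0282 0.1849] ang 0.087 gap -0.0 F [ 0.4 -0.1 -1. ] | yaw -0.001 x 0.010 y -0.010 z -0.006
```

View pics/g.png

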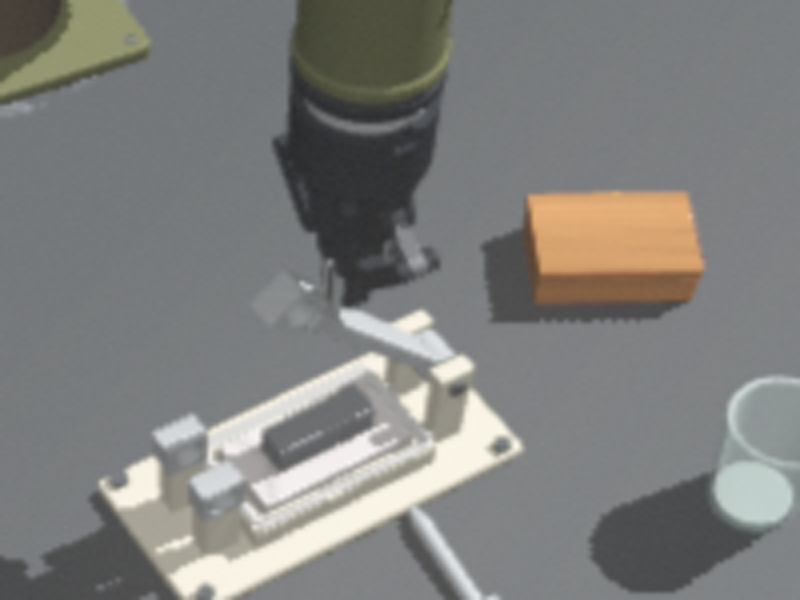

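The bar (crop 270–450, 300–350) is leaning over and following the fingers at about 0.85 rad. Continuing along the arc.

step_arm(
  targets=[
    [0, -0.06, -0.01, 0.05, 0],
    [0, -0.055, 0, 0.063, 0],
    [0, -0.045, 0, 0.071, 0],
    [0, -0.034, 0, 0.077, 0],
    [0, -0.022, 0, 0.081, 0],
  ],
)

```text
t: 14.98
position: [0.5181, -0.0264, 0.0992]
ee_rot: [0.001, 0.675, 0.738, 0.0]
wrist_force: [1.3, 0.9, 2.1]
finger_gap: 0.0001
grasp_force: 0.8
```

step_arm(
  targets=[
    [0, -0.01, 0, 0.06, 0],
    [0, 0, 0, 0.02, 0],
    [0, 0, 0, 0.01, 0],
    [0, 0, 0, 0, 0],
    [0, 0, 0, 0, 0],
  ],
)

```text
t: 15.6
position: [0.5171, -0.0282, 0.0789]
ee_rot: [0.0, 0.675, 0.738, -0.001]
wrist_force: [-4.4, -2.7, 13.2]
finger_gap: 0.0002
grasp_force: 6.5
```

Closed at z = 0.0789 (expected 0.079). I press a little more, then lift and plan the pin grasp.

step_arm(
  targets=[
    [0, 0, 0, 0.012, 0],
    [0, 0, 0, 0, 0],
    [0, 0, 0, 0, 0],
    [0, 0, 0, 0, 0],
    [0, 0, 0, 0, 0],
  ],
)

```text
t: 16.23
position: [0.5172, -0.0282, 0.0787]
ee_rot: [0.001, 0.675, 0.738, -0.0]
wrist_force: [-9.3, -1.4, 35.0]
finger_gap: 0.0
grasp_force: 17.6
```

step_arm(
  targets=[
    [0, 0, 0, -0.05, 0],
    [0, 0, 0, -0.2, 0],
    [0.6, 0, 0, -0.2, 0],
    [0.6, 0, 0.2, 0, 0],
    [0.6, 0, 0.2, 0, 0],
  ],
)

```text
t: 16.85
position: [0.6186, -0.0187, 0.1887]
ee_rot: [0.001, 0.675, 0.738, 0.001]
wrist_force: [0.1, 0.9, -1.0]
finger_gap: 0.051
grasp_force: 0.0
```

Run:
```python
from h import *
P={n:env.capture(n) for n in('scene','top')}
q0=[.679,.055,.014,3.113]
for n,p in P.items():
    try: print(n,fit('pin',[(p,pick(p,'pin_tab',[.63,.055,.01]))],q0,(0,1,3)))
    except Exception as e: print(e)
plan([.679,.055,.13],3.113+np.pi/2)
```

```text
scene (array([0.68021059, 0.05579087, 0.014     , 3.11680698]), np.float64(0.1836422085762024))
top (array([0.67336145, 0.05475699, 0.014     , 3.11531102]), np.float64(0.3076813817024231))
t 17.05 pos [ 0.6173 -0.0186  0.1861] ang 0.089 gap 0.0514 F [-0.5 -0.2 -0.8] | yaw -1.85 x -0.238 y 0.302 z 0.224
```

Bar fully closed. Pin is still at (0.679, 0.055) with yaw 3.115. Turning and going above its tab.

step_arm(
  targets=[
    [0.6, 0, 0, 0.02, -0.23],
    [0.6, 0, 0, 0.02, -0.23],
    [0.6, 0, 0, 0.02, -0.23],
    [0.6, 0, 0, 0.02, -0.23],
    [0.6, 0, 0, 0.02, -0.23],
  ],
)

```text
t: 17.68
position: [0.6151, -0.0189, 0.1614]
ee_rot: [-0.001, 0.283, 0.959, -0.0]
wrist_force: [0.2, 0.7, -0.2]
finger_gap: 0.0514
grasp_force: 0.0
```

step_arm(
  targets=[
    [0.6, 0, 0, 0.02, -0.23],
    [0.6, 0, 0, 0.02, -0.23],
    [0.6, 0, 0, 0.02, -0.23],
    [0.6, -0.12, 0.15, 0, -0.01],
    [0.6, -0.12, 0.15, 0, 0],
  ],
)

```text
t: 18.3
position: [0.6783, 0.054, 0.1468]
ee_rot: [-0.001, 0.016, 1.0, -0.0]
wrist_force: [1.1, -0.5, 1.1]
finger_gap: 0.0512
grasp_force: 0.0
```

```bash
python3 -c "
from h import *
plan([.679,.0553,.006],3.115+np.pi/2); print(st()[2]['joint_pos'].round(2))
p=env.capture('scene')
try: print(fit('pin',[(p,pick(p,'pin_tab',[.66,.055,.01]))],[.679,.055,.014,3.115],(0,1,3)))
except Exception as e: print(e)
"
```

```text
t 18.3 pos [0.6783 0.054  0.1468] ang 1.54 gap 0.0512 F [ 1.1 -0.5  1.1] | yaw -0.006 x -0.003 y 0.005 z 0.563
[ 0.02  0.52  1.38 -0.    1.25 -1.52]
(array([0.68181387, 0.05579499, 0.014     , 3.1182628 ]), np.float64(0.16737252473831177))
```

step_arm(
  targets=[
    [0.6, -0.005, 0.005, 0.15, -0.005],
    [0.6, 0, 0, 0.16, 0],
    [0.6, 0, 0, 0.14, 0],
    [0.6, 0, 0, 0.08, 0],
    [0.6, 0, 0, 0.03, 0],
  ],
)

```text
t: 19.02
position: [0.6781, 0.0546, 0.0052]
ee_rot: [-0.003, 0.013, 1.0, -0.0]
wrist_force: [1.2, 0.3, -0.6]
finger_gap: 0.0513
grasp_force: 0.0
```

step_arm(
  targets=[
    [0.6, 0, 0, 0, 0],
    [0, 0, 0, 0, 0],
    [0, 0, 0, 0, 0],
    [0, 0, 0, 0, 0],
    [0, 0, 0, 0, 0],
  ],
)

```text
t: 19.65
position: [0.6822, 0.0552, 0.0083]
ee_rot: [0.001, 0.013, 1.0, 0.0]
wrist_force: [-0.3, 0.2, 6.0]
finger_gap: 0.013
grasp_force: 60.6
```

step_arm(
  targets=[
    [0, 0, 0, 0, 0],
    [0, 0, 0, 0, 0],
    [0, 0, 0, -0.03, 0],
    [0, 0, 0, -0.1, 0],
    [0, 0, 0, -0.15, 0],
  ],
)

```text
t: 20.27
position: [0.6793, 0.0552, 0.0758]
ee_rot: [-0.002, 0.013, 1.0, -0.0]
wrist_force: [0.1, -0.6, 0.0]
finger_gap: 0.0129
grasp_force: 59.6
```

```bash
python3 -c "
from h import *
plan(fx(.15,-.085,.073),FY+np.pi/2)
P={n:env.capture(n) for n in('scene','top')}
p0=st()[0]
for n,p in P.items():
    try: print(n,fit('pin',[(p,pick(p,'pin_tab',[p0[0]-.05,p0[1],p0[2]]))],np.r_[p0+[0,0,.008],3.115],(0,1,2,3)))
    except Exception as e: print(e)
    o=p['pixels'].copy(); q=np.r_[p0+[0,0,.008],3.115]
    for b in MOD['pin']: cv2.polylines(o,[np.int32(cv2.convexHull(np.float32(proj(p,place(b,q))))*8)],True,(0,0,255),1,cv2.LINE_AA,3)
    u=proj(p,p0)[0].astype(int); cv2.imwrite('pics/h_%s.png'%n,cv2.resize(o[u[1]-60:u[1]+60,u[0]-60:u[0]+60],None,fx=3.3,fy=3.3,interpolation=2))
cv2.imwrite('pics/h.png',np.hstack([cv2.imread('pics/h_%s.png'%n) for n in P]))
"
```

```text
t 20.27 pos [0.6793 0.0552 0.0758] ang 1.545 gap 0.0129 F [ 0.1 -0.6  0. ] | yaw -0.145 x 0.074 y -0.434 z 0.011
scene (array([0.68545734, 0.05225408, 0.09134136, 3.12434218]), np.float64(0.7303235530853271))
top (array([0.68420626, 0.05533275, 0.08930138, 3.115     ]), np.float64(1.0))
```

View pics/h.png

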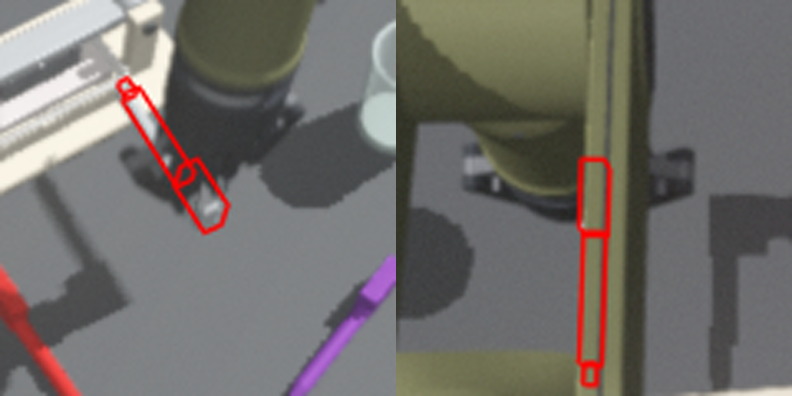

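The pin is held level by its tab; in the left half its shaft runs from (190,180) to (125,88). Next: align it with the bores.

step_arm(
  targets=[
    [0, 0, 0, 0, -0.145],
    [0, 0, -0.12, 0, 0],
    [0, 0, -0.16, 0, 0],
    [0, 0.03, -0.1, 0.005, 0],
    [0, 0.04, -0.054, 0, 0],
  ],
)

```text
t: 21.1
position: [0.6717, -0.0556, 0.0735]
ee_rot: [-0.002, -0.043, 0.999, 0.0]
wrist_force: [0.1, 0.2, -1.1]
finger_gap: 0.0125
grasp_force: 59.6
```

step_arm(
  targets=[
    [0, 0, 0, 0, 0],
    [0, 0, 0, 0, 0],
    [0, 0, 0, 0, 0],
    [0, 0, 0, 0, 0],
    [0, 0, 0, 0, 0],
  ],
)

```text
t: 21.72
position: [0.6735, -0.0539, 0.0756]
ee_rot: [0.0, -0.044, 0.999, 0.0]
wrist_force: [-0.6, -0.5, -0.4]
finger_gap: 0.0125
grasp_force: 59.6
```

```bash
python3 -c "
from h import *
plan(fx(.15,-.085,.0745),FY+np.pi/2)
P={n:env.capture(n) for n in('scene','top')}
p0=st()[0]; k=[]
for n,p in P.items():
    o=p['pixels'].copy(); q=np.r_[p0+[0,0,.0065],FY+np.pi]
    o=cv2.resize(o,None,fx=5,fy=5,interpolation=2)
    for b in MOD['pin'][1:]: cv2.polylines(o,[np.int32(cv2.convexHull(np.float32((proj(p,place(b,q))+.5)*5))*8)],True,(0,0,255),1,cv2.LINE_AA,3)
    for x in(.0295,.0115):
        c=np.array([fx(x,-.085+.0085*np.cos(a),.073+.0085*np.sin(a)) for a in np.linspace(0,6.28,24)]); cv2.polylines(o,[np.int32((proj(p,c)+.5)*40)],True,(0,255,0),1,cv2.LINE_AA,3)
    u=(proj(p,fx(.05,-.085,.073))[0]*5).astype(int); k.append(o[u[1]-200:u[1]+200,u[0]-195:u[0]+195])
cv2.imwrite('pics/i.png',np.hstack(k))
"
```

```text
t 21.73 pos [ 0.6735 -0.0539  0.0756] ang 1.66 gap 0.0125 F [-0.6 -0.5 -0.4] | yaw 0.001 x 0.013 y -0.002 z 0.005
```

View pics/i.png

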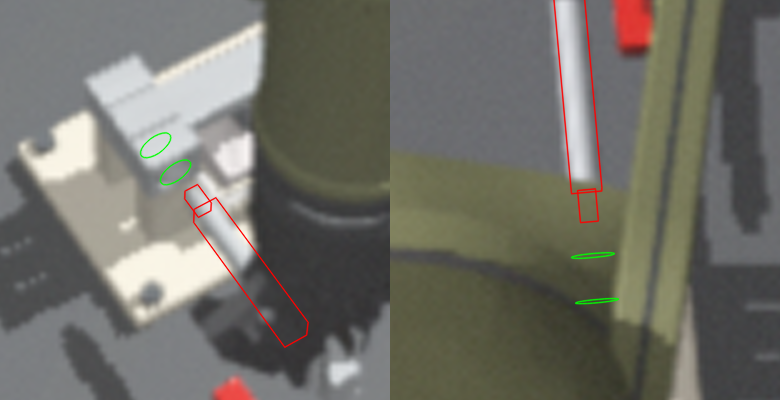

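The overlay puts the real shaft about 5 px (roughly 2 mm) to the +y side of the predicted one in both views. I'll measure that offset.

```bash
cat > m.py <<'E'
from h import *
P={n:env.capture(n) for n in('scene','top')}
p0=st()[0]; q=np.r_[p0+[0,0,.0065],FY+np.pi]
L={}
for n,p in P.items():
    g=p['pixels'].astype(np.float32).max(2); L[n]={}
    for s in np.arange(.055,.112,.004):
        X=place(np.array([[s,0,-.008]]),q); u=proj(p,X)[0]; du=(proj(p,place(np.array([[s+.01,0,-.008]]),q))[0]-u); du/=np.hypot(*du); nn=np.array([-du[1],du[0]])
        t=np.linspace(-6,6,97); xy=(u+t[:,None]*nn).astype(np.float32)
        v=cv2.remap(g,xy[None,:,0],xy[None,:,1],cv2.INTER_LINEAR)[0]
        w=np.clip(v-125,0,None)
        if (w>0).sum()>15: L[n][round(s,3)]=(w*t).sum()/w.sum(); print(n,round(s,3),"off px %.2f width %.1f peak %d"%(L[n][round(s,3)],(w>0).sum()/8,v.max()))
        if round(s,3) in L[n]: L[n][round(s,3)]=u+nn*L[n][round(s,3)]
for s in L['scene']:
    if s in L['top']:
        X=tri([P['scene'],P['top']],[L['scene'][s],L['top'][s]]); d=X-place(np.array([[s,0,-.008]]),q)[0]; print(s,(d*1000).round(1))
E
python3 m.py
```

```text
scene 0.059 off px -4.81 width 2.6 peak 130
scene 0.063 off px -3.26 width 7.6 peak 175
scene 0.067 off px -1.81 width 9.9 peak 238
scene 0.071 off px -1.23 width 10.8 peak 249
scene 0.075 off px -0.81 width 11.4 peak 249
scene 0.079 off px -0.52 width 11.9 peak 249
scene 0.083 off px -1.26 width 12.0 peak 245
scene 0.087 off px -0.15 width 12.1 peak 222
scene 0.091 off px 0.99 width 12.1 peak 226
scene 0.095 off px 1.43 width 12.1 peak 226
scene 0.099 off px 1.82 width 12.1 peak 224
scene 0.103 off px 1.56 width 12.1 peak 230
scene 0.107 off px 1.41 width 12.1 peak 226
scene 0.111 off px 1.35 width 12.1 peak 216
top 0.055 off px 1.10 width 6.6 peak 218
top 0.059 off px 1.06 width 6.5 peak 218
top 0.063 off px 1.00 width 6.5 peak 222
top 0.067 off px 1.03 width 6.5 peak 226
top 0.071 off px 1.02 width 6.4 peak 225
top 0.075 off px 1.09 width 6.5 peak 221
top 0.079 off px 1.13 width 6.6 peak 218
top 0.083 off px 1.03 width 6.5 peak 222
top 0.087 off px 1.02 width 6.4 peak 226
top 0.091 off px 0.92 width 6.2 peak 222
top 0.095 off px 0.23 width 4.6 peak 142
0.059 [ -0.3  -1.8 -11.2]
0.063 [-0.3 -0.8 -8. ]
0.067 [-0.3  0.2 -5.1]
0.071 [-0.3  0.6 -3.9]
0.075 [-0.3  1.  -3.1]
0.079 [-0.3  1.2 -2.6]
0.083 [-0.3  0.6 -4. ]
0.087 [-0.3  1.3 -1.6]
0.091 [-0.2  1.9  0.9]
0.095 [0.  1.3 2.8]
```

step_arm(
  targets=[
    [0, 0, -0.005, 0.003, 0],
    [0, 0.04, 0, 0, 0],
    [0, 0.03, 0, 0, 0],
    [0, 0.03, 0, 0, 0],
    [0, 0, 0, 0, 0],
  ],
)

```text
t: 22.55
position: [0.6475, -0.0579, 0.0749]
ee_rot: [-0.0, -0.044, 0.999, 0.0]
wrist_force: [0.7, 0.6, -0.1]
finger_gap: 0.0125
grasp_force: 59.6
```

```bash
python3 m.py | grep -v scene; python3 -c "
from h import *
plan(fx(.053,-.085,.0745),FY+np.pi/2); print(env.read_state()['torque'].round(2))"
```

```text
top 0.055 off px 1.06 width 6.6 peak 221
top 0.059 off px 1.11 width 6.6 peak 217
top 0.063 off px 1.04 width 6.6 peak 219
top 0.067 off px 1.02 width 6.6 peak 224
top 0.071 off px 1.01 width 6.4 peak 225
top 0.075 off px 0.43 width 12.1 peak 224
top 0.079 off px 0.17 width 12.1 peak 234
top 0.083 off px 0.21 width 12.1 peak 235
top 0.087 off px 0.25 width 12.1 peak 235
top 0.091 off px 0.20 width 12.1 peak 235
top 0.095 off px 0.02 width 12.1 peak 233
top 0.099 off px -0.07 width 12.1 peak 216
top 0.103 off px -0.95 width 12.1 peak 217
top 0.107 off px -3.56 width 7.4 peak 199
0.059 [ -0.5  -1.9 -11.6]
0.063 [ -0.5  -1.8 -11. ]
0.067 [ -0.5  -1.7 -10.6]
0.071 [-0.3  0.9 -2.8]
0.075 [-0.1  0.6 -0.4]
0.079 [-0.   0.6  0.9]
0.083 [0.  1.1 2.1]
0.087 [0.1 1.3 2.6]
0.091 [0.  0.9 1.7]
0.095 [0.1 0.7 2.1]
0.099 [0.1 0.6 2.1]
0.103 [0.6 0.2 6. ]
0.107 [ 1.4 -3.5  8.8]
t 22.65 pos [ 0.6486 -0.0579  0.075 ] ang 1.659 gap 0.0129 F [ 0.1 -0.3 -0.7] | yaw -0.0 x 0.300 y 0.006 z 0.002
[ 0.02  0.02 -0.01]
```

No contact force with the tip inside the first knuckle. Continuing.

step_arm(
  targets=[
    [0, 0.03, 0, 0, 0],
    [0, 0.03, 0, 0, 0],
    [0, 0.03, 0, 0, 0],
    [0, 0, 0, 0, 0],
    [0, 0, 0, 0, 0],
  ],
)

```text
t: 23.28
position: [0.6263, -0.0599, 0.075]
ee_rot: [0.0, -0.044, 0.999, -0.0]
wrist_force: [-1.1, -0.3, -1.2]
finger_gap: 0.0122
grasp_force: 59.6
```

step_arm(
  targets=[
    [0, 0.03, 0, 0, 0],
    [0, 0.03, 0, 0, 0],
    [0, 0.03, 0, 0, 0],
    [0, 0, 0, 0, 0],
    [0, 0, 0, 0, 0],
  ],
)

```text
t: 23.9
position: [0.6039, -0.0618, 0.075]
ee_rot: [0.0, -0.044, 0.999, -0.0]
wrist_force: [-0.1, -0.1, -1.2]
finger_gap: 0.0126
grasp_force: 59.6
```

step_arm(
  targets=[
    [0, 0.03, 0, 0, 0],
    [0, 0.03, 0, 0, 0],
    [0, 0.03, 0, 0, 0],
    [0, 0.02, 0, 0, 0],
    [0, 0, 0, 0, 0],
  ],
)

```text
t: 24.52
position: [0.5757, -0.0642, 0.0749]
ee_rot: [-0.0, -0.044, 0.999, 0.0]
wrist_force: [-0.2, -0.3, -2.2]
finger_gap: 0.0128
grasp_force: 59.6
```

```bash
python3 -c "
from h import *
plan(fx(.052,-.085,.0745),FY+np.pi/2)
p=env.capture('scene')
o=cv2.resize(p['pixels'],None,fx=5,fy=5,interpolation=2); u=(proj(p,fx(0,-.085,.073))[0]*5).astype(int)
for x in (-.0295,-.034,-.055): cv2.drawMarker(o,tuple(int(v) for v in proj(p,fx(x,-.085,.073))[0]*5+2),(0,0,255),0,8)
cv2.imwrite('pics/j.png',o[u[1]-240:u[1]+240,u[0]-300:u[0]+300])
"
```

```text
t 24.52 pos [ 0.5757 -0.0642  0.0749] ang 1.659 gap 0.0128 F [-0.2 -0.3 -2.2] | yaw -0.0 x 0.012 y 0.005 z 0.001
```

View pics/j.png

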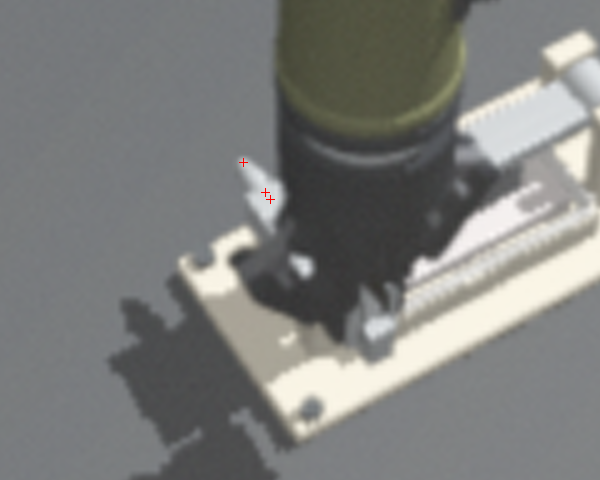

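The tip shows on the far side (crop 245,163, about 25 mm out). Releasing and lifting.

step_arm(
  targets=[
    [0.5, 0, 0, 0, 0],
    [0.5, 0, 0, 0, 0],
    [0.5, 0, 0, 0, 0],
    [0.5, 0, 0, 0, 0],
    [0.5, 0, 0, -0.04, 0],
  ],
)

```text
t: 25.2
position: [0.5755, -0.0641, 0.0844]
ee_rot: [-0.001, -0.044, 0.999, 0.0]
wrist_force: [0.6, 0.2, 0.2]
finger_gap: 0.0423
grasp_force: 0.0
```

step_arm(
  targets=[
    [0.5, 0, 0, -0.15, 0],
    [0.5, 0, 0, -0.2, 0],
    [0.5, 0, 0, -0.2, 0],
    [0.5, -0.2, 0, -0.1, 0],
    [0.5, -0.2, 0, 0, 0],
  ],
)

```text
t: 25.82
position: [0.6785, -0.0557, 0.2528]
ee_rot: [0.004, -0.044, 0.999, -0.001]
wrist_force: [0.1, 0.2, 0.8]
finger_gap: 0.0424
grasp_force: 0.0
```

step_arm(
  targets=[
    [0.5, 0, -0.2, 0, 0],
    [0.5, 0, -0.2, 0, 0],
    [0.5, 0, -0.2, 0, 0],
    [0.5, 0, 0, 0, 0],
    [0.5, 0, 0, 0, 0],
  ],
)

```text
t: 26.45
position: [0.6888, -0.2046, 0.2476]
ee_rot: [-0.0, -0.044, 0.999, 0.0]
wrist_force: [-0.5, -0.0, 0.2]
finger_gap: 0.0429
grasp_force: 0.0
```

```bash
python3 -c "
from h import *
P={n:env.capture(n) for n in('scene','top')}; k=[]
for n,p in P.items():
    o=cv2.resize(p['pixels'],None,fx=4,fy=4,interpolation=2); u=(proj(p,fx(0,-.04,.073))[0]*4).astype(int)
    for X in (fx(-.0295,-.085,.073),fx(-.034,-.085,.073)): cv2.drawMarker(o,tuple(int(v) for v in proj(p,X)[0]*4+2),(0,0,255),0,6)
    k.append(o[u[1]-230:u[1]+230,u[0]-195:u[0]+195])
cv2.imwrite('pics/k.png',np.hstack(k))
"
```

```text
(no output)
```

View pics/k.png

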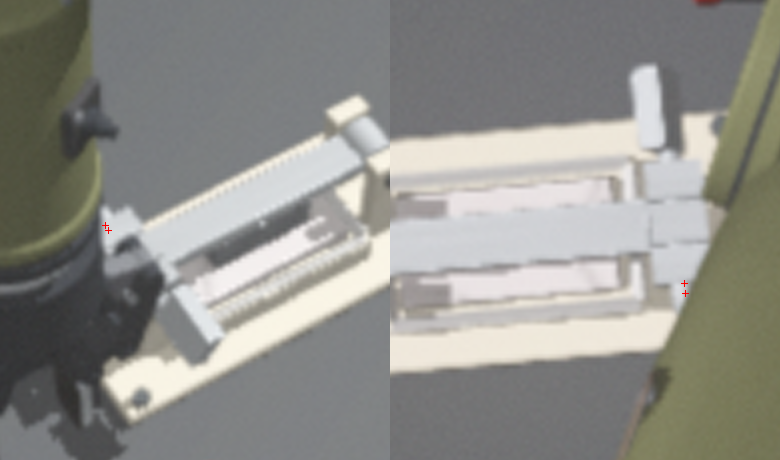

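The pin lies through all three knuckles, with its tab just in front of the near knuckle (top half, 648,105). The bar is flush and the arm is clear. Handing in.

```bash
python3 -c "
from bench import env
print(env.job_done())"
```

```text
the job is handed in; nothing more can be done
None
```

The job is handed in but no verdict came back: the specimen is pressed solidly home, the bar is closed, the pin is through all three knuckles with its tip out about 25 mm on the far side, and the arm is clear.

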